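# Turn the two-layer soap bars on the curing board

### The arm

A 7-joint arm with a two-finger parallel gripper is mounted at the origin on the work surface. World frame = base frame: x ahead of the robot, y to its left, z up, the work surface at z = 0. Lengths are in m, angles in rad, forces in N, time in s.
With the tool pointing down it reaches from about 0.35 to 0.9 m from the base axis. Payload 19.9 kg.
Tool frame: the origin (TCP) lies at the centre of the arm's flange, where the gripper is bolted on; the fingertips stand 199 mm ahead of it and the grasp point (between the pads) lies 180 mm ahead of it; z points along the fingers, y is the direction in which the jaws open and shut (so a half turn about z gives the same grasp; the last joint's range is limited). The gripper opens to 94 mm and grips with 3 to 60 N. Pads are 16 mm wide; open, the fingers measure 119 mm over their backs; the gripper's body (75 mm by 177 mm) begins 78 mm behind the grasp point.
Start: joints at [1.143, 0.417, -0.01, 1.614, 0.005, 1.111, -0.053], TCP at [0.235, -0.579, 0.405] pointing down, gripper open.
Joint ranges: [-2.81, 2.81], [-0.39, 2.02], [-1.27, 1.25], [0.06, 2.57], [-1.19, 4.33], [0.19, 2], [-2.82, 2.82]. Speed limits (rad/s): [1.89, 1.89, 2.39, 2.39, 3.01, 3.01, 3.01].

### API

Orientations are given as a unit quaternion [x, y, z, w].
In Python, from rig import ctrl, read_camera, order, models gives the robot as it stands.
- The arm moves only by the tool move_arm, never from a script. Its argument "deltas" is one flat list of numbers, 7 for each row, row after row: the opening, from 0 (shut) to 1 (fully open), then the shift along the tool's x, y, z in m, then the turn, a rotation vector about the tool's x, y, z in degrees. A call has 1 to 20 rows; each row is the pose to reach, as a shift and turn from the pose measured when the call began, along the tool's axes at that moment; what a row does not reach only later rows make up. A row lasts 1/12 s, in which the tool goes at most 41.7 mm and 7.16 degrees, less where a joint would pass 70% of its speed; a pose out of reach is approached as far as the arm can. A call with a gripper value outside its range is refused whole. The fingers move at their own pace and stop on an object; "force" is the grip in N (left out, the last holds). Time passes only in rows, so rows that repeat a pose let the fingers close. It gives the time, the measured TCP pose, the force and the opening at its end, in the units of the state.
- ctrl.sense(): the state, without advancing time (a new reading comes with each control period).
- read_camera(name): name is "side" or "top" or "wrist"; returns a dict with "frame" (384x512x3 uint8, blue, green, red), "mtx" (3x3 intrinsics, pixels), "D" ([k1, k2, p1, p2, k3] as OpenCV has them; the pictures are not rectified), "rvec" (rotation vector, rad) and "tvec" (3), from world to camera coordinates, as OpenCV has them. Camera axes: x right, y down, z forward; pixel columns grow to the right and rows downward; lengths in m; the calibration is good to about 2 mm. A picture is of the moment at which its call begins. There is no depth.
- order.hand_in(): hands the job in, once; it reports no verdict.
Trained networks look in the newest picture that a camera, given by its name, has taken for a name from the list of things; names that differ only in an ending like _2 or _b are one class to them, and where a whole thing is asked for, a point or a joint stands for the part that bears it (a point fixed in the world has none). Each returns a list of dicts, best first, with "conf" (0 to 1); they miss things now and then, are a little off and sometimes report something else, mostly with a low value. They report only what shows in the picture. A call takes as long as a camera call.
- models.spot_in(camera, thing): "bbox" ([centre column, centre row, width, height] in pixels, round what is visible of it).
- models.pinpoint(camera, thing): "uv" ([column, row] in pixels: a listed point, or the origin of a listed thing).
The state is a dict: "time": time; "joints": joint angles; "joint_velocities": joint speeds; "effort": joint torques, N m; "ee_pos": TCP position; "tcp_rot": TCP orientation; "ft_force": force on the tool from outside, world axes, zero at the start; "wrist_torque": the same for the moment, N m; "gripper_width": finger opening in m.
Only numpy, scipy, OpenCV 4.12 (cv2) and the standard library are available. Lean on these libraries where they do the work, as an engineer would, in place of code of your own. Each camera call takes 0.05 s, during which the arm holds its last target. There are 200 camera calls.

### The job

Two cream soap bars with a coloured layer, one red and one green, stand on end on the wooden curing board: push each of them over so that it lies flat on the board with its coloured layer on top. Push them only, do not pick them up. Leave the plain cream bar standing where it is, and do not disturb the jugs and the bottle.

Things in the scene. Friction and masses are not known exactly. Their poses are not given: they have to be found in the camera images.
- board: fixed wooden curing board, 270 mm (its x) x 700 mm (its y), 12 mm thick, flat; origin at the centre of its underside, on the table, z up. The three bars stand on it in a row along its y, about 220 mm apart, in any order
- soap_red: cream soap bar, 80 mm tall, 60 wide, 36 thick, about 0.1 to 0.2 kg, loose, standing on end on the board, facing any way; one whole 80 x 60 mm face is a 14 mm thick red layer (seen from above as a strip along one edge of the end). Origin: centre of the end it stands on; z up its height, y along its width, x through its thickness, out of the red face, which lies 18 mm out along +x
- soap_red_center (a point): middle of the bar with the red layer, 40 mm up from the end it stands on. Pushed level on a broad face 65 to 75 mm above the board it topples rather than slides; past about 25 degrees of lean it falls by itself
- soap_green: cream soap bar, 80 mm tall, 60 wide, 36 thick, about 0.1 to 0.2 kg, loose, standing on end on the board, facing any way; one whole 80 x 60 mm face is a 14 mm thick green layer (seen from above as a strip along one edge of the end). Origin: centre of the end it stands on; z up its height, y along its width, x through its thickness, out of the green face, which lies 18 mm out along +x
- soap_green_center (a point): middle of the bar with the green layer, 40 mm up from the end it stands on. Pushed level on a broad face 65 to 75 mm above the board it topples rather than slides; past about 25 degrees of lean it falls by itself
- soap_plain: plain cream soap bar without a coloured layer, same size (80 x 60 x 36 mm) and also standing on end on the board, to be left standing; origin at the centre of the end it stands on, z up
- soap_plain_center (a point): middle of the plain bar, 40 mm up from the end it stands on
- jug_a_center (a point): middle of a steel jug, 76 mm across and 85 mm tall with a side handle, standing on the red hob (hob top 50 mm above the table) to the left of the board
- jug_b_center (a point): middle of a second such steel jug on the red hob
- jug_c_center (a point): middle of a third such steel jug, standing on the table to the right of the board
- fragrance_center (a point): middle of an amber bottle with black cap, 44 mm across and 100 mm tall, on the table to the right of the board

How it is judged:
At the end, for the whole second after the job is handed in: Red and green bars each lie at rest flat on the board (centre 25 to 35 mm above the table) with the coloured face up within 7 degrees and the centre at least 40 mm inside the board's edges; the plain bar stands upright within 15 mm of its start (angle between each of soap_red, soap_green's own x axis and vertical below 0.12 rad and z of soap_red_center in the frame of board between 0.025 and 0.035 m and x of soap_red_center in the frame of board between -0.095 and 0.095 m and y of soap_red_center in the frame of board between -0.31 and 0.31 m and linear speed of each of soap_red, soap_green below 0.01 m/s and angular speed of each of soap_red, soap_green below 0.1 rad/s and z of soap_green_center in the frame of board between 0.025 and 0.035 m and x of soap_green_center in the frame of board between -0.095 and 0.095 m and y of soap_green_center in the frame of board between -0.31 and 0.31 m and angle between soap_plain's own z axis and vertical below 0.1 rad and distance of soap_plain_center from where it was at the start of the episode below 0.015 m); the robot touches nothing.
It fails at once if the red bar is lifted off the board (height (world z) of soap_red_center above 0.08 m).
It fails at once if the green bar is lifted off the board (height (world z) of soap_green_center above 0.08 m).
It fails at once if the plain bar is tipped or pushed from its place (angle between soap_plain's own z axis and vertical above 0.25 rad or distance of soap_plain_center from where it was at the start of the episode above 0.015 m).
It fails at once if a jug or the bottle is pushed away or knocked over (distance of any of jug_a_center, jug_b_center, jug_c_center, fragrance_center from where it was at the start of the episode above 0.025 m).
It also fails if it takes over 48 s, if anything falls off the work surface, if the arm or the gripper's body presses on something with over 40 N, if the wrist force passes 120 N, or if a joint passes its speed limit or range.

## Working session

There is one attempt and no reset: what is moved stays moved. The work goes in short steps, Python scripts to look and compute and a tool call to move; the robot and the scene stay as the last step left them, time stands still between calls to the robot, and variables do not carry over. Pictures are saved under pics/ and viewed, about 8 in all and at most 12, crops included, and the job is handed in when it is done.

Besides the shell and the picture viewer there is one more tool, called after "Emit:" by a JSON object that holds its "method" and its "body". move_arm: Moves the arm, as the interface text tells. Its arguments: {"type":"object","properties":{"deltas":{"type":"array"},"force":{"type":"number"}},"required":["deltas"]}

```bash
mkdir -p pics; cat > h.py <<'E'
import numpy as np, cv2
from rig import ctrl, read_camera, order, models
def ray(c,uv):
    p=cv2.undistortPoints(np.array([[uv]],float),c['mtx'],c['D'])[0,0]
    R=cv2.Rodrigues(np.array(c['rvec'],float))[0]; t=np.array(c['tvec'],float).ravel()
    return -R.T@t, R.T@np.array([p[0],p[1],1.])
def at_z(c,uv,z):
    o,d=ray(c,uv); return o+d*(z-o[2])/d[2]
def proj(c,P):
    return cv2.projectPoints(np.array(P,float).reshape(-1,3),np.array(c['rvec'],float),np.array(c['tvec'],float),c['mtx'],c['D'])[0].reshape(-1,2)
E
python3 - <<'E'
from h import *
s=ctrl.sense(); print(s['time'],s['ee_pos'],s['tcp_rot'],s['gripper_width'])
for n in ['top','side']:
    c=read_camera(n); cv2.imwrite(f'pics/{n}0.png',c['frame']); print(n,ray(c,(256,192)))
    for t in ['soap_red','soap_green','soap_plain']:
        print(t,[(np.round(x['bbox']),round(x['conf'],2)) for x in models.spot_in(n,t)[:2]])
        print([(np.round(x['uv']),round(x['conf'],2),np.round(at_z(c,x['uv'],.052),3)) for x in models.pinpoint(n,t+'_center')[:2]])
    print('board',[(np.round(at_z(c,x['uv'],0),3),x['conf']) for x in models.pinpoint(n,'board')[:1]])
E
```

```text
0.0 [ 0.23517541 -0.57891837  0.40403253] [ 9.81447452e-01  1.91730346e-01 -1.45882590e-04 -5.92947083e-04] 0.09401413389588478
top (array([0.33981591, 0.00994569, 1.36653102]), array([ 0.12770329, -0.01495662, -0.99183173]))
soap_red [(array([190., 193.,  26.,  21.]), 0.76)]
[(array([192., 190.]), 0.55, array([0.521, 0.199, 0.052]))]
soap_green [(array([258., 184.,  22.,  21.]), 0.78)]
[(array([258., 184.]), 0.8, array([ 0.534, -0.017,  0.052]))]
soap_plain [(array([328., 184.,  17.,  22.]), 0.89)]
[(array([324., 185.]), 0.64, array([ 0.527, -0.234,  0.052]))]
board [(array([ 0.527, -0.02 ,  0.   ]), 0.64)]
side (array([-0.01232063,  0.74228276,  1.06913697]), array([ 0.38799185, -0.54803837, -0.74112077]))
soap_red [(array([216., 233.,  18.,  35.]), 0.78), (array([360., 128.,  20.,  29.]), 0.3)]
[(array([216., 235.]), 0.81, array([0.515, 0.202, 0.052]))]
soap_green [(array([258., 189.,  16.,  26.]), 0.58)]
[(array([255., 186.]), 0.77, array([ 0.537, -0.028,  0.052]))]
soap_plain [(array([290., 152.,  20.,  28.]), 0.7)]
[(array([292., 153.]), 0.83, array([ 0.53 , -0.241,  0.052]))]
board [(array([ 0.515, -0.014,  0.   ]), 0.91)]
```

```bash
python3 - <<'E'
import cv2,numpy as np
a=cv2.imread('pics/top0.png');b=cv2.imread('pics/side0.png')
cr=[cv2.resize(a[160:215,x-32:x+34],(396,330),interpolation=cv2.INTER_CUBIC) for x in (190,258)]
cv2.imwrite('pics/v1.png',np.vstack([np.hstack(cr),cv2.resize(a[120:245,120:420],(792,270)) [:, :792]]))
cv2.imwrite('pics/v2.png',cv2.resize(b,(800,600)))
E
```

```text
(no output)
```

View pics/v1.png

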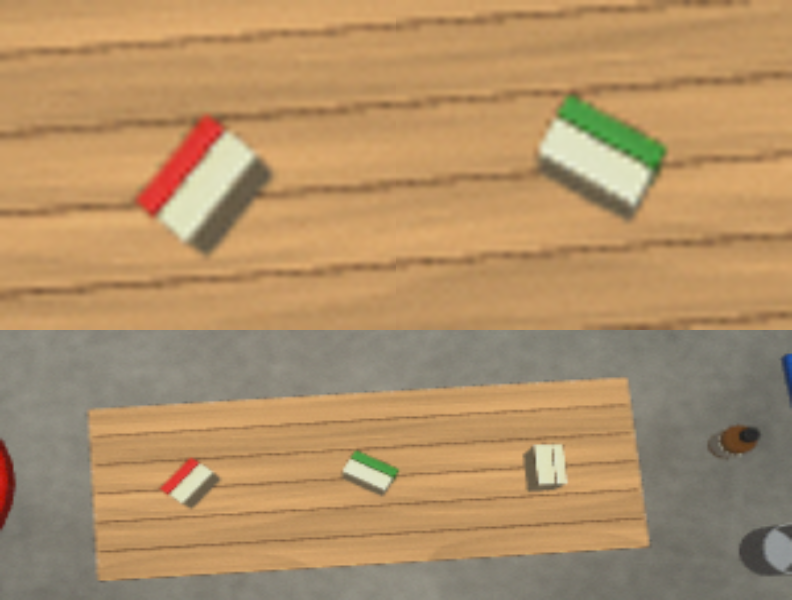

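View pics/v2.png

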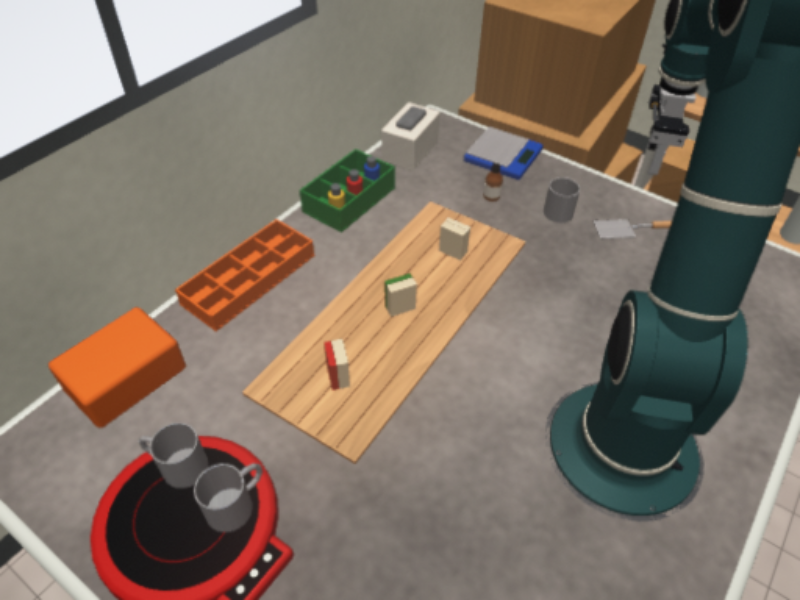

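The red strip lies on the far-left (+x, +y) side of its bar and the green one on the far (+x) side. I'll push on the coloured faces, toward the robot.

```bash
cat >> h.py <<'E'
from scipy.spatial.transform import Rotation as Ro
def strip(c,col,z):
    h=cv2.cvtColor(c['frame'],cv2.COLOR_BGR2HSV).astype(int); H,S,V=h[...,0],h[...,1],h[...,2]
    m=(S>120)&(V>60)&(((H<6)|(H>174)) if col=='red' else ((H>45)&(H<80)))
    x=models.spot_in('top','soap_'+col)[0]['bbox']; k=np.zeros_like(m); u,v,w,hh=[int(q) for q in x]
    k[v-hh//2-6:v+hh//2+6,u-w//2-6:u+w//2+6]=1; m&=k.astype(bool)
    vs,us=np.nonzero(m); P=np.array([at_z(c,(a,b),z)[:2] for a,b in zip(us,vs)])
    ctr=P.mean(0); e,W=np.linalg.eigh(np.cov((P-ctr).T)); return ctr,W[:,1],np.sqrt(12*e),len(P)
def delta(xy,z,yaw):
    """TCP target (tool down, tool x at yaw) as shift and rotvec(deg) in the present tool frame"""
    s=ctrl.sense(); R=Ro.from_quat(s['tcp_rot']); T=Ro.from_euler('z',yaw)*Ro.from_quat([1,0,0,0])
    p=R.inv().apply(np.array([*xy,z])-s['ee_pos']); return np.round(p,4),np.round((R.inv()*T).as_rotvec(degrees=True),1)
E
python3 - <<'E'
from h import *
c=read_camera('top')
for col in ['red','green']:
    ctr,ax,ext,n=strip(c,col,.092)
    nrm=np.array([-ax[1],ax[0]]); nrm*=np.sign(nrm[0]) # outward has +x for both
    F=ctr+7e-3*nrm; d=-nrm
    print(col,'strip',ctr,'n',nrm,np.degrees(np.arctan2(*nrm[::-1])),ext,n,'face',F)
    for yaw in [np.arctan2(*d[::-1]),np.arctan2(*nrm[::-1])]:
        print(np.degrees(yaw),'behind50',F+.05*nrm,delta(F+.05*nrm,.38,yaw))
uv=[(120+x/2.64,120+(y-330)/2.16) for x,y in [(90,410),(628,378),(648,546),(98,580)]]
print(np.array([at_z(c,q,.012)[:2] for q in uv]))
E
```

```text
red strip [0.52378169 0.20690974] n [0.64577902 0.76352437] 49.77589134039989 [0.01262858 0.05882446] 72 face [0.52830215 0.21225441]
-130.22410865960012 behind50 [0.5605911  0.25043063] (array([ 0.6136, -0.6461,  0.0246]), array([  0. ,   0. , 152.3]))
49.77589134039989 behind50 [0.5605911  0.25043063] (array([ 0.6136, -0.6461,  0.0246]), array([ -0. ,   0. , -27.7]))
green strip [ 0.53669041 -0.02808738] n [ 0.86043205 -0.5095652 ] -30.634872139338572 [0.01177563 0.05961566] 68 face [ 0.54271344 -0.03165434]
149.36512786066143 behind50 [ 0.58573504 -0.0571326 ] (array([ 0.5212, -0.3517,  0.0246]), array([  -0. ,    0. , -127.3]))
-30.634872139338572 behind50 [ 0.58573504 -0.0571326 ] (array([ 0.5212, -0.3517,  0.0246]), array([ 0. ,  0. , 52.7]))
[[ 0.64156909  0.33280141]
 [ 0.67841173 -0.36312033]
 [ 0.41188454 -0.37452241]
 [ 0.37503621  0.32122082]]
```

Emit:
{"method": "move_arm", "body": {"deltas": [0.3, 0.521, -0.352, 0.024, 0, 0, 52.7, 0.3, 0.521, -0.352, 0.024, 0, 0, 52.7, 0.3, 0.521, -0.352, 0.024, 0, 0, 52.7, 0.3, 0.521, -0.352, 0.024, 0, 0, 52.7, 0.3, 0.521, -0.352, 0.024, 0, 0, 52.7, 0.3, 0.521, -0.352, 0.024, 0, 0, 52.7, 0.3, 0.521, -0.352, 0.024, 0, 0, 52.7, 0.3, 0.521, -0.352, 0.024, 0, 0, 52.7, 0.3, 0.521, -0.352, 0.024, 0, 0, 52.7, 0.3, 0.521, -0.352, 0.024, 0, 0, 52.7, 0.3, 0.521, -0.352, 0.024, 0, 0, 52.7, 0.3, 0.521, -0.352, 0.024, 0, 0, 52.7, 0.3, 0.521, -0.352, 0.024, 0, 0, 52.7, 0.3, 0.521, -0.352, 0.024, 0, 0, 52.7, 0.3, 0.521, -0.352, 0.024, 0, 0, 52.7, 0.3, 0.521, -0.352, 0.024, 0, 0, 52.7, 0.3, 0.521, -0.352, 0.024, 0, 0, 52.7, 0.3, 0.521, -0.352, 0.024, 0, 0, 52.7, 0.3, 0.521, -0.352, 0.024, 0, 0, 52.7, 0.3, 0.521, -0.352, 0.024, 0, 0, 52.7], "force": 20}}

```text
time: 2.62
ee_pos: [0.585, -0.0581, 0.3807]
tcp_rot: [0.964, -0.265, -0.0, 0.0]
ft_force: [-0.2, -0.3, 0.1]
gripper_width: 0.0282
```

Emit:
{"method": "move_arm", "body": {"deltas": [0.3, 0, 0, 0.03, 0, 0, 0, 0.3, 0, 0, 0.06, 0, 0, 0, 0.3, 0, 0, 0.09, 0, 0, 0, 0.3, 0, 0, 0.102, 0, 0, 0, 0.3, 0, 0, 0.102, 0, 0, 0, 0.3, 0, 0, 0.102, 0, 0, 0]}}

```text
time: 3.12
ee_pos: [0.5852, -0.0588, 0.2795]
tcp_rot: [0.964, -0.265, 0.0, 0.0]
ft_force: [0.6, -1.1, -0.2]
gripper_width: 0.0283
```

```bash
python3 - <<'E'
from h import *
s=ctrl.sense(); print(s['ee_pos'],s['ft_force'])
a=read_camera('side'); w=read_camera('wrist')
cv2.imwrite('pics/v3.png',np.hstack([cv2.resize(a['frame'][130:250,180:340],(440,330),interpolation=cv2.INTER_CUBIC),cv2.resize(w['frame'],(360,330))]))
E
```

```text
[ 0.58517955 -0.05875727  0.2794927 ] [ 0.55128639 -1.05647541 -0.17071432]
```

View pics/v3.png

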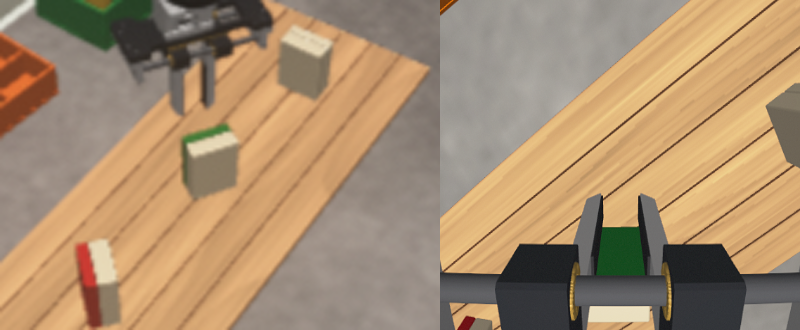

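The fingers are centred behind the green face. I'll push slowly along tool -x.

Emit:
{"method": "move_arm", "body": {"deltas": [0.3, -0.012, 0, 0, 0, 0, 0, 0.3, -0.024, 0, 0, 0, 0, 0, 0.3, -0.032, 0, 0, 0, 0, 0, 0.3, -0.036, 0, 0, 0, 0, 0, 0.3, -0.04, 0, 0, 0, 0, 0, 0.3, -0.044, 0, 0, 0, 0, 0, 0.3, -0.048, 0, 0, 0, 0, 0, 0.3, -0.052, 0, 0, 0, 0, 0, 0.3, -0.056, 0, 0, 0, 0, 0, 0.3, -0.06, 0, 0, 0, 0, 0]}}

```text
time: 4.05
ee_pos: [0.5337, -0.0277, 0.2804]
tcp_rot: [0.964, -0.265, 0.001, 0.0]
ft_force: [1.1, 0.7, -0.1]
gripper_width: 0.0279
```

```bash
python3 - <<'E'
from h import *
s=ctrl.sense(); print(s['ee_pos'],s['ft_force'])
a=read_camera('side'); w=read_camera('wrist')
cv2.imwrite('pics/v4.png',np.hstack([cv2.resize(a['frame'][130:250,180:340],(440,330),interpolation=cv2.INTER_CUBIC),cv2.resize(w['frame'],(360,330))]))
E
```

```text
[ 0.53368764 -0.02765921  0.28038038] [ 1.07802393  0.69991407 -0.06453161]
```

View pics/v4.png

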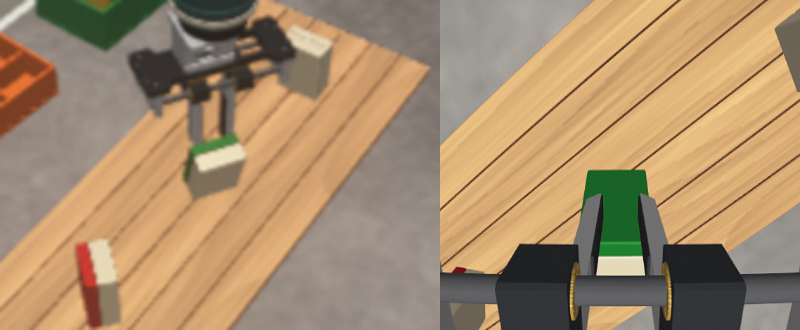

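The bar is leaning with its base in place, so I'll keep pushing.

Emit:
{"method": "move_arm", "body": {"deltas": [0.3, -0.004, 0, 0, 0, 0, 0, 0.3, -0.008, 0, 0, 0, 0, 0, 0.3, -0.012, 0, 0, 0, 0, 0, 0.3, -0.016, 0, 0, 0, 0, 0, 0.3, -0.02, 0, 0, 0, 0, 0, 0.3, -0.024, 0, 0, 0, 0, 0, 0.3, -0.028, 0, 0, 0, 0, 0, 0.3, -0.028, 0, 0, 0, 0, 0, 0.3, -0.028, 0, 0, 0, 0, 0, 0.3, -0.02, 0, -0.03, 0, 0, 0, 0.3, -0.01, 0, -0.065, 0, 0, 0, 0.3, 0, 0, -0.1, 0, 0, 0, 0.3, 0, 0, -0.1, 0, 0, 0]}}

```text
time: 5.23
ee_pos: [0.5356, -0.0284, 0.3866]
tcp_rot: [0.964, -0.265, 0.005, -0.001]
ft_force: [1.2, -0.1, -0.1]
gripper_width: 0.0285
```

```bash
python3 - <<'E'
from h import *
n=np.array([.64578,.76352]); F=np.array([.5283,.21225])
print(delta(F+.05*n,.38,np.arctan2(n[1],n[0])))
a=read_camera('side')
cv2.imwrite('pics/v5.png',cv2.resize(a['frame'][130:250,180:340],(440,330),interpolation=cv2.INTER_CUBIC))
E
```

```text
(array([-0.1212, -0.2523,  0.0065]), array([  0.2,  -0.6, -80.5]))
```

View pics/v5.png

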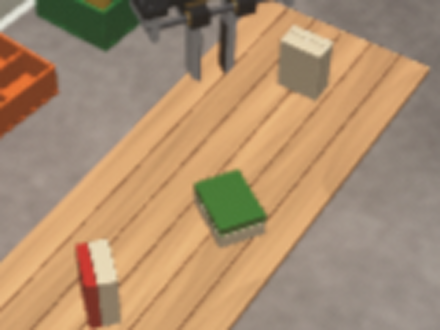

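The green bar lies flat with its green face up. Next is the red bar.

Emit:
{"method": "move_arm", "body": {"deltas": [0.3, -0.121, -0.252, 0.006, 0, 0, -80.5, 0.3, -0.121, -0.252, 0.006, 0, 0, -80.5, 0.3, -0.121, -0.252, 0.006, 0, 0, -80.5, 0.3, -0.121, -0.252, 0.006, 0, 0, -80.5, 0.3, -0.121, -0.252, 0.006, 0, 0, -80.5, 0.3, -0.121, -0.252, 0.006, 0, 0, -80.5, 0.3, -0.121, -0.252, 0.006, 0, 0, -80.5, 0.3, -0.121, -0.252, 0.006, 0, 0, -80.5, 0.3, -0.121, -0.252, 0.006, 0, 0, -80.5, 0.3, -0.121, -0.252, 0.006, 0, 0, -80.5, 0.3, -0.121, -0.252, 0.006, 0, 0, -80.5, 0.3, -0.121, -0.252, 0.006, 0, 0, -80.5, 0.3, -0.121, -0.252, 0.006, 0, 0, -80.5, 0.3, -0.121, -0.252, 0.006, 0, 0, -80.5, 0.3, -0.121, -0.252, 0.006, 0, 0, -80.5]}}

```text
time: 6.53
ee_pos: [0.5595, 0.2504, 0.3771]
tcp_rot: [0.908, 0.42, 0.003, 0.002]
ft_force: [-0.1, 1.0, 0.3]
gripper_width: 0.0283
```

```bash
python3 - <<'E'
from h import *
n=np.array([.64578,.76352]); F=np.array([.5283,.21225])
print(delta(F+.05*n,.279,np.arctan2(n[1],n[0])))
E
```

```text
(array([0.0004, 0.0002, 0.0981]), array([ 0.4, -0.2, -0.1]))
```

Emit:
{"method": "move_arm", "body": {"deltas": [0.3, 0, 0, 0.03, 0.4, 0, 0, 0.3, 0, 0, 0.06, 0.4, 0, 0, 0.3, 0, 0, 0.09, 0.4, 0, 0, 0.3, 0, 0, 0.098, 0.4, 0, 0, 0.3, 0, 0, 0.098, 0.4, 0, 0, 0.3, 0, 0, 0.098, 0.4, 0, 0]}}

```text
time: 7.03
ee_pos: [0.5604, 0.2506, 0.28]
tcp_rot: [0.908, 0.42, 0.002, -0.001]
ft_force: [-0.6, -0.3, -0.4]
gripper_width: 0.0281
```

```bash
python3 - <<'E'
from h import *
s=ctrl.sense(); print(s['ee_pos'],s['ft_force'])
a=read_camera('side'); w=read_camera('wrist')
cv2.imwrite('pics/v6.png',np.hstack([cv2.resize(a['frame'][150:290,140:300],(377,330),interpolation=cv2.INTER_CUBIC),cv2.resize(w['frame'],(423,330))]))
E
```

```text
[0.56035781 0.25060943 0.28001519] [-0.59771028 -0.29499086 -0.36807033]
```

View pics/v6.png

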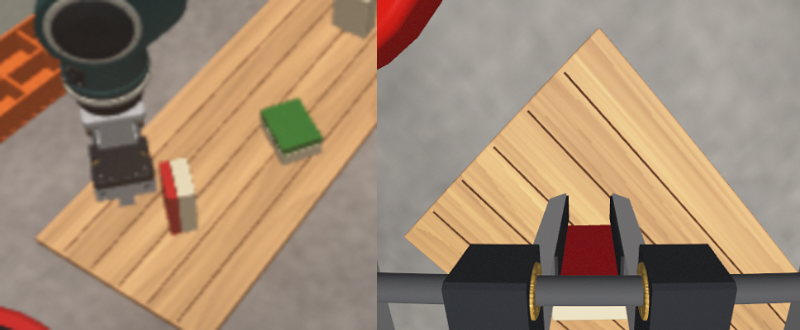

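The fingers are centred on the red face (columns 560–618), so I'll use the same push.

Emit:
{"method": "move_arm", "body": {"deltas": [0.3, -0.012, 0, 0, 0, 0, 0, 0.3, -0.024, 0, 0, 0, 0, 0, 0.3, -0.032, 0, 0, 0, 0, 0, 0.3, -0.036, 0, 0, 0, 0, 0, 0.3, -0.04, 0, 0, 0, 0, 0, 0.3, -0.044, 0, 0, 0, 0, 0, 0.3, -0.048, 0, 0, 0, 0, 0, 0.3, -0.052, 0, 0, 0, 0, 0, 0.3, -0.056, 0, 0, 0, 0, 0, 0.3, -0.06, 0, 0, 0, 0, 0]}}

```text
time: 7.97
ee_pos: [0.5215, 0.2047, 0.2806]
tcp_rot: [0.908, 0.42, 0.003, -0.001]
ft_force: [0.8, -0.4, -0.3]
gripper_width: 0.0286
```

```bash
python3 - <<'E'
from h import *
s=ctrl.sense(); print(s['ee_pos'],s['ft_force'])
a=read_camera('side'); w=read_camera('wrist')
cv2.imwrite('pics/v7.png',np.hstack([cv2.resize(a['frame'][150:290,140:300],(377,330),interpolation=cv2.INTER_CUBIC),cv2.resize(w['frame'],(423,330))]))
E
```

```text
[0.52149526 0.20474481 0.28057664] [ 0.80513071 -0.37789648 -0.32308639]
```

View pics/v7.png

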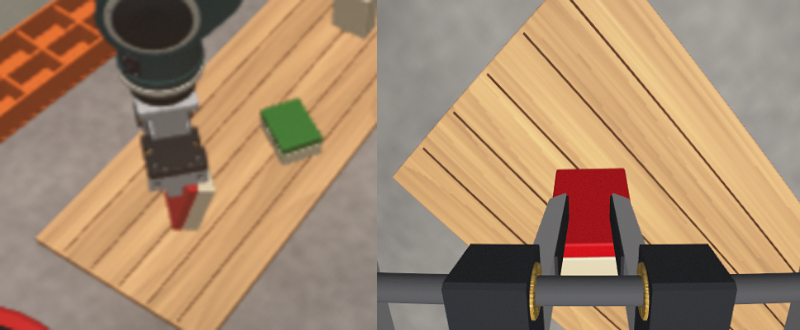

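The red bar is leaning and its base has stayed put. I'll finish the push and back away upward.

Emit:
{"method": "move_arm", "body": {"deltas": [0.3, -0.004, 0, 0, 0, 0, 0, 0.3, -0.008, 0, 0, 0, 0, 0, 0.3, -0.012, 0, 0, 0, 0, 0, 0.3, -0.016, 0, 0, 0, 0, 0, 0.3, -0.02, 0, 0, 0, 0, 0, 0.3, -0.024, 0, 0, 0, 0, 0, 0.3, -0.028, 0, 0, 0, 0, 0, 0.3, -0.028, 0, 0, 0, 0, 0, 0.3, -0.028, 0, 0, 0, 0, 0, 0.3, -0.02, 0, -0.03, 0, 0, 0, 0.3, 0, 0, -0.065, 0, 0, 0, 0.3, 0.03, 0, -0.1, 0, 0, 0, 0.3, 0.06, 0, -0.13, 0, 0, 0, 0.3, 0.08, 0, -0.13, 0, 0, 0, 0.3, 0.08, 0, -0.13, 0, 0, 0, 0.3, 0.08, 0, -0.13, 0, 0, 0]}}

```text
time: 9.4
ee_pos: [0.5729, 0.2658, 0.4107]
tcp_rot: [0.907, 0.42, 0.002, -0.001]
ft_force: [-0.2, -0.1, -0.7]
gripper_width: 0.0283
```

```bash
python3 - <<'E'
from h import *
s=ctrl.sense(); print(s['time'],s['ee_pos'],s['ft_force'])
a=read_camera('side')
c=read_camera('top')
A=np.array([[0.6416,0.3328],[0.6784,-0.3631],[0.4119,-0.3745],[0.375,0.3212]]); o=A.mean(0); y=A[0]+A[3]-A[1]-A[2]; y/=np.linalg.norm(y); x=np.array([y[1],-y[0]])
for t in ['soap_red','soap_green','soap_plain']:
  for cam,nm in ((c,'top'),(a,'side')):
    p=models.pinpoint(nm,t+'_center')
    if p:
        q=at_z(cam,p[0]['uv'],.052 if 'plain' in t else .03)[:2]; print(t,nm,p[0]['conf'],q,'board',(q-o)@x,(q-o)@y)
cv2.imwrite('pics/v8.png',np.vstack([cv2.resize(a['frame'][110:290,130:340],(560,380)),cv2.resize(c['frame'][150:220,150:360],(560,190))]))
E
```

```text
9.4 [0.57292261 0.26581922 0.41071084] [-0.20379172 -0.06033331 -0.69144367]
soap_red side 0.63 [0.48605243 0.15106149] board -0.031521209310928895 0.17387186751154848
soap_green top 0.57 [0.4750128  0.00582071] board -0.050226667702733034 0.029418189103900334
soap_green side 0.81 [0.48753691 0.00987017] board -0.03750592068207307 0.03279962866811676
soap_plain top 0.64 [ 0.53084763 -0.23738988] board -0.00733253183350406 -0.21640493983103418
soap_plain side 0.77 [ 0.54069202 -0.24746982] board 0.001964988614837171 -0.2269914120216132
```

View pics/v8.png

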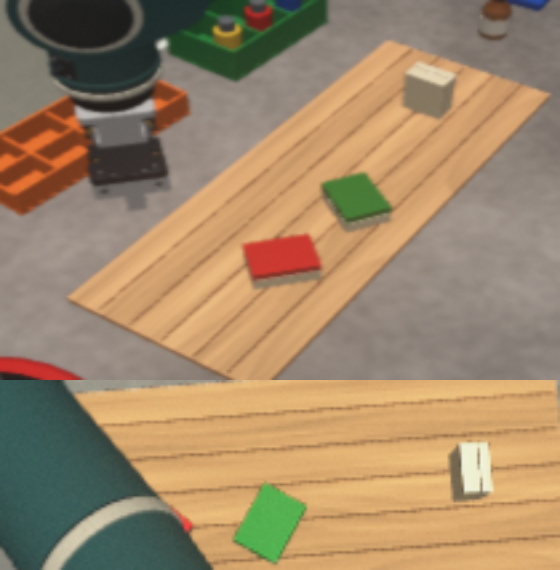

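Both bars lie flat with their coloured layers up and well inside the board, and the plain bar is untouched. The arm is clear, so I'm handing in.

```bash
python3 -c "
from rig import order
print(order.hand_in())"
```

```text
the job is handed in; nothing more can be done
None
```

I pushed the green bar and then the red bar over by their coloured faces, with the fingertips about 68 mm above the board. I backed off and handed the job in at about 9.5 s of the 48 s. The hand-in gives no verdict.

- **Coloured bars:** the last pictures show both lying flat with the coloured layer up. Relative to the board's centre, red is at about (-0.03, 0.17) m and green at about (-0.04, 0.03) m, both well inside the limits.
- **Plain bar:** it still stands. The network put it 4 mm (top camera) and 13 mm (side camera) from its first reading. I took that as network noise, because the arm never went near it.
- **Jugs and bottle:** the arm touched none of them, but I did not re-measure their positions at the end.
- **Check that was limited:** the arm hid most of the red bar from the top camera, so red was confirmed only by the side camera. The top and side readings for green differ by about 13 mm, well within the margin.

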